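# Turn the drill tray round in its sleeve

### The arm

A 7-joint arm with a two-finger parallel gripper is mounted at the origin on the work surface. World frame = base frame: x ahead of the robot, y to its left, z up, the work surface at z = 0. Lengths are in m, angles in rad, forces in N, time in s.
With the tool pointing down it reaches from about 0.4 to 0.85 m from the base axis. Payload 4.5 kg.
Tool frame: the origin (TCP) lies midway between the tips of the shut fingers; the grasp point (between the pads) lies 19 mm behind it; z points along the fingers, y is the line along which they close (so a half turn about z gives the same grasp; the last joint's range is limited). The gripper opens to 88 mm and grips with 3 to 60 N. Pads are 18 mm wide; open, the fingers measure 123 mm over their backs; the gripper's body (75 mm by 187 mm) begins 45 mm behind the grasp point.
Start: joints at [-1.139, 0.689, -0.195, 1.565, 0.157, 0.902, -0.215], TCP at [0.242, 0.576, 0.239] pointing down, gripper open.
Joint ranges: [-3.01, 3.01], [-0.46, 2.08], [-1.47, 1.51], [0.13, 2.56], [-1, 4.14], [0.04, 2.09], [-2.66, 2.66]. Speed limits (rad/s): [2.57, 2.57, 3.14, 3.14, 3.14, 3.14, 3.14].

### API

Orientations are given as a unit quaternion [x, y, z, w].
In Python, from plant import r gives the robot as it stands. The module is installed in compiled form; this text tells all that it offers.
- The arm moves only by the tool step_arm, never from a script. Its argument "series" is a list of rows, each a list of 7 numbers: the shift along the world's x, y, z in mm, then the turn, a rotation vector about the world's x, y, z in rad, then the closure, from 0 (fully open) to 1 (shut). A call has 1 to 20 rows; each row shifts and turns the commanded pose from where the row before left it; what a row does not reach is not made up. A row lasts 1/10 s, in which the tool goes at most 50 mm and 8.59 degrees, less where a joint would pass 70% of its speed; a pose out of reach is approached as far as the arm can. A call is refused whole if a number of a shift passes 50 or a number of a turn 0.15, either way. A call with a gripper value outside its range is refused whole. The fingers move at their own pace and stop on an object; "force" is the grip in N (left out, the last holds). Time passes only in rows, so rows that do not move let the fingers close. It gives the time, the measured TCP pose, the force, the opening and the grip force at its end, in the units of the state.
- r.get_state(): the state, without advancing time (a new reading comes with each control period).
- r.snapshot(name): name is "side" or "top" or "wrist"; returns (picture, depth): 384x512x3 uint8, blue, green, red; 384x512 float32, m along the optical axis (not along the pixel's ray), 0 where there is no reading.
- r.get_calibration(name): a dict with "intrinsics" (3x3 intrinsics, pixels), "dist_coeffs" ([k1, k2, p1, p2, k3] as OpenCV has them; the pictures are not rectified), "pose" (4x4, takes a point from camera to world coordinates). Camera axes: x right, y up, looking along -z (the intrinsics and any distortion apply to the point x, -y, -z); pixel columns grow to the right and rows downward; lengths in m; the calibration is good to about 2 mm. A picture is of the moment at which its call begins: read the wrist's pose just before it. get_calibration takes no time and is no camera call; for the wrist camera it gives the pose at the moment of the call.
- r.finish_job(): hands the job in; it is judged then, once.
The state is a dict: "clock": time; "q": joint angles; "qd": joint speeds; "joint_torque": joint torques, N m; "tool_pos": TCP position; "eef_rot": TCP orientation; "contact_force": force on the tool from outside, world axes, zero at the start; "moment": the same for the moment, N m; "opening": opening from 0.0 (shut) to 1.0 (fully open); "finger_force": force on a finger pad.
Only numpy, scipy, OpenCV 4.12 (cv2) and the standard library are available. Lean on these libraries where they do the work, as an engineer would, in place of code of your own. Each camera call takes 0.05 s, during which the arm holds its last target. There are 200 camera calls.

### The job

Two steel drill trays are kept in open-fronted sleeves on the bench, and one of them was put away back to front, with its plain closed end sticking out. Slide that tray out of its sleeve by its upright handle, turn it end for end, and slide it fully home in the same sleeve, flat on the bench, so that its open end with the row of drills sticks out, then let go. Leave the other tray as it is.

Things in the scene. Friction and masses are not known exactly. Their poses are not given: they have to be found in the camera images.
- tray: Tray to turn: loose steel, 118 mm long (x), 60 wide, 28 high, 0.4 kg, lying on the bench in the sleeve. Origin: centre of underside. +x end: plain closed top, sticks out at the start (its x opposes the sleeve's). Black upright handle over the centre, 36 long (x), 14 thick (y), top 82 mm above the bench, passes the roof slot. Pinch its thickness from above, fingertips higher than 38 mm to clear the roof.
- sleeve: Its sleeve: grey channel fixed to the bench, 90 mm long (x), 78 wide, 36 high, walls 3, no floor; inside 72 wide, 33 high. Origin: centre of underside. Mouth at -x, roughly towards the robot, with 18 mm side wings flaring to 93 across; closed at +x. Roof slot 28 wide along the middle, open at the mouth, for the handle. Tray fully home: touches the back wall, its centre at sleeve x = -17 mm, 31 mm stick out.
- tray_open_end (a point): Point on the tray's open end: x = -59, y = 0, z = 10 mm in the tray's frame. This end has a low lip and five drills lying in a row lengthwise, seen from above. It starts hidden at the back of the sleeve and must end up sticking out.
- tray_other: The other tray, same shape and axes, in its own like sleeve 0.2 m or more to the side, already the right way round: its drills stick out. Leave it as it is.
Not all that is in view belongs to the job. What is shaped like the sleeve but pink or yellow is not meant.

How it is judged:
By the outcome, as a careful person would: the job done as asked, in the order asked, and still so for the second after the job is handed in, with the robot touching nothing.
It also fails if it takes over 48 s, if anything falls off the work surface, if the arm or the gripper's body presses on something with over 40 N, if the wrist force passes 120 N, or if a joint passes its speed limit or range.

## Working session

There is one attempt and no reset: what is moved stays moved. The work goes in short steps, Python scripts to look and compute and a tool call to move; the robot and the scene stay as the last step left them, time stands still between calls to the robot, and variables do not carry over. Pictures are saved under pics/ and viewed, at most 10 in all, crops included, and the job is handed in when it is done.

Besides the shell and the picture viewer there is one more tool, called after ">>>" as a command line: name --pt "numbers of a row" for each row, then --argument value for the rest. step_arm: Moves the arm, as the interface text tells. Its arguments: {"type":"object","properties":{"series":{"type":"array"},"force":{"type":"number"}},"required":["series"]}

```bash
mkdir -p pics; python3 - <<'E'
from plant import r
import cv2,numpy as np
s=r.get_state();print(s['clock'],s['tool_pos'],s['eef_rot'],s['opening'])
for n in ("top","side"):
    p,d=r.snapshot(n);cv2.imwrite(f'pics/{n}0.png',p);np.savez(f'{n}0.npz',p=p,d=d)
    c=r.get_calibration(n);print(n,c)
E
```

```text
0.0 [0.24191956 0.57559132 0.23791628] [ 1.97539729e-01  9.80294448e-01 -9.14769263e-04 -1.20577634e-04] 1.0005926321811154
top {'intrinsics': array([[379.14746001,   0.        , 253.53784953],
       [  0.        , 379.14746001, 191.21382648],
       [  0.        ,   0.        ,   1.        ]]), 'dist_coeffs': array([-0.00062387,  0.        ,  0.        ,  0.        ,  0.        ]), 'pose': array([[-0.08668396,  0.97257879, -0.21581564,  0.28878628],
       [-0.99623156, -0.08526139,  0.01591113,  0.17097928],
       [-0.00292592,  0.21638159,  0.97630448,  0.9516077 ],
       [ 0.        ,  0.        ,  0.        ,  1.        ]])}
side {'intrinsics': array([[495.15645051,   0.        , 252.05134621],
       [  0.        , 495.15645051, 193.2263146 ],
       [  0.        ,   0.        ,   1.        ]]), 'dist_coeffs': array([0.02289651, 0.        , 0.        , 0.        , 0.        ]), 'pose': array([[-0.72985573,  0.33738263, -0.59454485, -0.32463322],
       [-0.6833339 , -0.33575045,  0.64832586,  1.04742825],
       [ 0.01911518,  0.87945699,  0.47559437,  0.71076473],
       [ 0.        ,  0.        ,  0.        ,  1.        ]])}
```

View pics/top0.png

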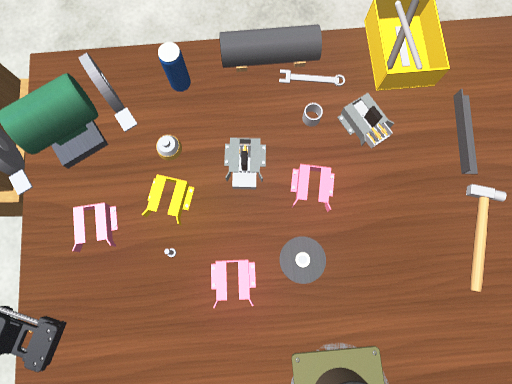

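View pics/side0.png

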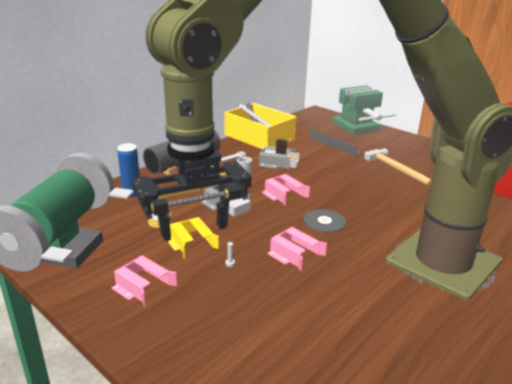

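The grey candidates are the sleeve at (245,158), with a plain end sticking out at (244,180), and the one at (367,120), with drills out at (380,130). The pink ones at (95,225), (233,280) and (313,185) and the yellow one at (168,195) are decoys. I choose (245,158) and check it in a close crop.

```bash
cat > h.py <<'E'
import numpy as np,cv2
def cast(c,px,z):
    """pixels -> world points on plane height z"""
    u=cv2.undistortPoints(np.array(px,float).reshape(-1,1,2),c['intrinsics'],c['dist_coeffs']).reshape(-1,2)
    T=c['pose'];d=np.c_[u[:,0],-u[:,1],-np.ones(len(u))]@T[:3,:3].T
    return T[:3,3]+d*((z-T[2,3])/d[:,2])[:,None]
def cloud(c,dep):
    """depth picture -> HxWx3 world points"""
    h,w=dep.shape;g=np.stack(np.meshgrid(np.arange(w),np.arange(h)),-1).astype(float)
    u=cv2.undistortPoints(g.reshape(-1,1,2),c['intrinsics'],c['dist_coeffs']).reshape(h,w,2)
    P=np.stack([u[...,0]*dep,-u[...,1]*dep,-dep],-1)
    return P@c['pose'][:3,:3].T+c['pose'][:3,3]
E
python3 - <<'E'
from plant import r
import cv2,numpy as np
from h import *
f=np.load('top0.npz');p,d=f['p'],f['d']
c=r.get_calibration('top')
cv2.imwrite('pics/crop1.png',cv2.resize(p[95:210,200:410],None,fx=3.8,fy=3.8,interpolation=cv2.INTER_CUBIC)[:600,:800])
W=cloud(c,d)
sub=np.zeros(d.shape,bool);sub[125:200,215:275]=1
for nm,lo,hi in(('handle',.065,.1),('roof',.033,.042),('tray',.022,.031)):
    m=sub&(W[...,2]>lo)&(W[...,2]<hi)
    P=W[m];rc=cv2.minAreaRect((P[:,:2]*1000).astype(np.float32));print(nm,m.sum(),P[:,2].mean(),rc,cv2.boxPoints(rc).round().tolist())
dk=sub&(p.max(2)<60);v,u=np.nonzero(dk);print('dark',len(u),u.mean(),v.mean(),cast(c,[[u.mean(),v.mean()]],.075))
s=r.get_state();print(s['q'])
for k,px in dict(pinkR=(313,185),pinkL=(233,280),yel=(168,195),other=(367,120),disc=(302,260)).items():print(k,cast(c,[px],.03).round(3))
E
```

```text
handle 94 0.08024180354391695 ((564.6660766601562, 173.75927734375), (12.196013450622559, 34.69731140136719), 85.1906967163086) [[547.0, 169.0], [581.0, 166.0], [582.0, 178.0], [548.0, 181.0]]
roof 646 0.03542819205649778 ((580.3662109375, 171.0516357421875), (90.1507339477539, 105.41353607177734), 83.61536407470703) [[523.0, 132.0], [628.0, 120.0], [638.0, 210.0], [533.0, 222.0]]
tray 429 0.027062602339030625 ((567.5419311523438, 169.16378784179688), (92.72958374023438, 127.92369842529297), 76.88423156738281) [[495.0, 139.0], [619.0, 109.0], [640.0, 200.0], [516.0, 229.0]]
dark 34 244.64705882352942 164.55882352941177 [[0.54986779 0.1723073  0.075     ]]
[-1.13919819  0.68989644 -0.19452818  1.56621673  0.15731856  0.90249613
 -0.21511358]
pinkR [[0.495 0.007 0.03 ]]
pinkL [[0.282 0.223 0.03 ]]
yel [[0.501 0.369 0.03 ]]
other [[ 0.655 -0.154  0.03 ]]
disc [[0.314 0.055 0.03 ]]
```

View pics/crop1.png

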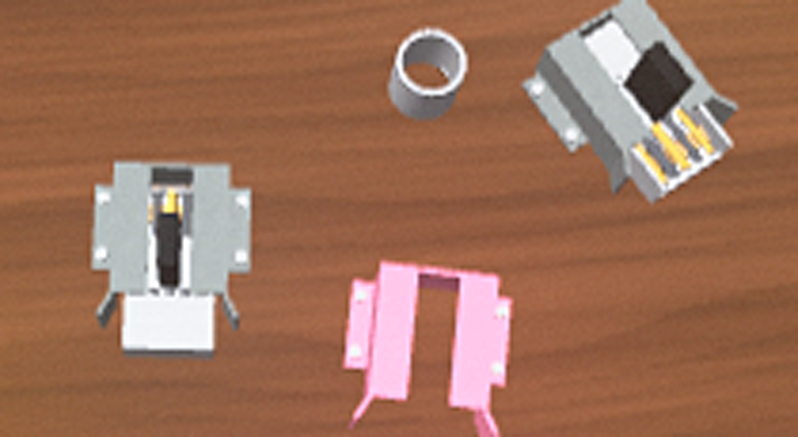

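The crop confirms it. The left grey sleeve has a plain white end sticking out at its mouth, with drills seen at the back through the slot and a black handle. The right grey one shows its drills at the mouth. I'll move above the left one.

>>> step_arm --pt "30 -37 -3 0 0 0.03 0" --pt "30 -37 -3 0 0 0.03 0" --pt "30 -37 -3 0 0 0.03 0" --pt "30 -37 -3 0 0 0.03 0" --pt "30 -37 -3 0 0 0.03 0" --pt "30 -37 -3 0 0 0.03 0" --pt "30 -37 -3 0 0 0.03 0" --pt "30 -37 -3 0 0 0.03 0" --pt "30 -37 -3 0 0 0.03 0" --pt "30 -37 -3 0 0 0.03 0" --pt "23 -32 -3 0 0 0.015 0" --pt "0 0 0 0 0 0 0" --pt "0 0 0 0 0 0 0"

```text
clock: 1.4
tool_pos: [0.5651, 0.1731, 0.2051]
eef_rot: [0.043, 0.999, -0.0, -0.001]
contact_force: [-0.0, 1.5, 0.4]
opening: 0.997
finger_force: 0.0
```

```bash
cat > look.py <<'E'
from plant import r
import sys
from h import *
from scipy.spatial.transform import Rotation as R
n=sys.argv[1]
s=r.get_state();c=r.get_calibration('wrist');p,d=r.snapshot('wrist')
Y=R.from_quat(s['eef_rot']).as_matrix()
print(s['clock'],'tcp',s['tool_pos'].round(4),'tool y yaw',np.degrees(np.arctan2(Y[1,1],Y[0,1])).round(2),'z',Y[:,2].round(3),'q',s['q'].round(2),'F',s['contact_force'].round(1))
cv2.imwrite(f'pics/{n}.png',p);np.savez(f'{n}.npz',p=p,d=d,W=cloud(c,d))
E
python3 look.py w1
```

```text
1.4 tcp [0.5651 0.1731 0.2051] tool y yaw 85.1 z [-0.001 -0.    -1.   ] q [-0.18  0.7  -0.34  1.7   0.31  0.8   0.82] F [-0.   1.5  0.4]
```

View pics/w1.png

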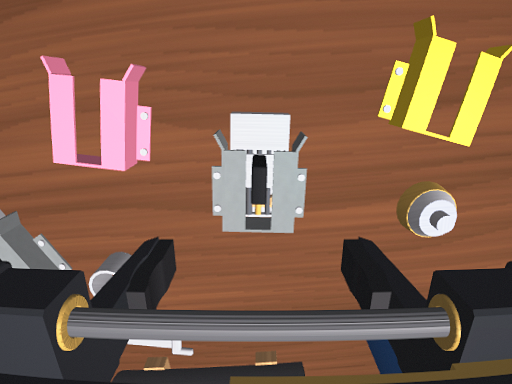

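```bash
python3 - <<'E'
from h import *
W=np.load('w1.npz')['W']
near=(abs(W[...,0]-.57)<.12)&(abs(W[...,1]-.172)<.1)
for nm,lo,hi in(('handle',.07,.1),('roof',.0335,.042),('tray',.025,.031)):
    m=near&(W[...,2]>lo)&(W[...,2]<hi)
    n,l,st,ce=cv2.connectedComponentsWithStats(m.astype(np.uint8))
    for i in range(1,n):
        if st[i,4]>150:
            P=W[l==i];rc=cv2.minAreaRect((P[:,:2]*1000).astype(np.float32));print(nm,st[i].tolist(),P[:,2].mean().round(4),np.round(rc[0],1),np.round(rc[1],1),round(rc[2],2),cv2.boxPoints(rc).round(1).tolist())
E
```

```text
handle [251, 164, 17, 41, 626] 0.0802 [565.1 174.7] [13.8 35.9] 83.46 [[546.5, 169.89999389648438], [582.0999755859375, 165.8000030517578], [583.7000122070312, 179.5], [548.0, 183.60000610351562]]
roof [214, 134, 93, 99, 3913] 0.0349 [579.5 173.6] [ 91.9 106.5] 83.93 [[521.7000122070312, 133.5], [627.7000122070312, 122.19999694824219], [637.4000244140625, 213.60000610351562], [531.4000244140625, 224.89999389648438]]
tray [231, 113, 59, 38, 2073] 0.0267 [524.5 179.1] [59.1 36.8] 84.12 [[503.20001220703125, 151.60000610351562], [539.7999877929688, 147.8000030517578], [545.7999877929688, 206.6999969482422], [509.29998779296875, 210.39999389648438]]
tray [246, 154, 16, 34, 207] 0.0267 [564.9 168.4] [14.6 36.9] 81.3 [[545.5999755859375, 164.0], [582.0999755859375, 158.39999389648438], [584.2999877929688, 172.8000030517578], [547.7999877929688, 178.39999389648438]]
tray [263, 154, 11, 34, 212] 0.0267 [565.9 186.3] [36.4 10.3] 2.38 [[547.5, 190.6999969482422], [547.9000244140625, 180.39999389648438], [584.2999877929688, 181.89999389648438], [583.9000244140625, 192.1999969482422]]
```

The wrist view shows the target sleeve at about (258,190), its plain end at (260,130) and the handle at (259,180). Handle centre is (565.0, 174.7) mm and the sleeve axis yaw is about -6.1°. I'll descend and grip.

>>> step_arm --pt "0 1.5 -40 0 0 -0.02 0" --pt "0 0 -40 0 0 0 0" --pt "0 0 -40 0 0 0 0" --pt "0 0 -25 0 0 0 0" --pt "0 0 -12 0 0 0 0" --pt "0 0 0 0 0 0 0" --pt "0 0 0 0 0 0 1" --pt "0 0 0 0 0 0 1" --pt "0 0 0 0 0 0 1" --pt "0 0 0 0 0 0 1" --pt "0 0 0 0 0 0 1" --pt "0 0 0 0 0 0 1" --force 35

```text
clock: 2.65
tool_pos: [0.5652, 0.1757, 0.0489]
eef_rot: [0.051, 0.999, 0.0, 0.0]
contact_force: [0.1, 0.1, -0.8]
opening: 0.482
finger_force: 0.0
```

>>> step_arm --pt "0 0 0 0 0 0 1" --pt "0 0 0 0 0 0 1" --pt "0 0 0 0 0 0 1" --pt "0 0 0 0 0 0 1" --pt "0 0 0 0 0 0 1" --pt "0 0 0 0 0 0 1" --pt "0 0 0 0 0 0 1" --pt "0 0 0 0 0 0 1"

```text
clock: 3.45
tool_pos: [0.565, 0.1758, 0.0486]
eef_rot: [0.051, 0.999, 0.0, -0.0]
contact_force: [1.1, -1.1, -3.6]
opening: 0.156
finger_force: 35.0
```

>>> step_arm --pt "-5 0.5 1 0 0 0 1" --pt "-10 1.1 0 0 0 0 1" --pt "-15 1.6 0 0 0 0 1" --pt "-15 1.6 0 0 0 0 1" --pt "-15 1.6 0 0 0 0 1" --pt "-15 1.6 0 0 0 0 1" --pt "-15 1.6 0 0 0 0 1" --pt "-15 1.6 0 0 0 0 1" --pt "-10 1.1 0 0 0 0 1" --pt "-5 0.5 0 0 0 0 1" --pt "0 0 0 0 0 0 1"

```text
clock: 4.55
tool_pos: [0.4444, 0.1891, 0.0497]
eef_rot: [0.051, 0.999, 0.0, -0.0]
contact_force: [0.9, -0.2, -4.2]
opening: 0.158
finger_force: 35.0
```

```bash
cat > top.py <<'E'
from plant import r
import sys
from h import *
p,d=r.snapshot('top');c=r.get_calibration('top');n=sys.argv[1]
cv2.imwrite(f'pics/{n}.png',cv2.resize(p[90:270,180:340],None,fx=3.3,fy=3.3,interpolation=cv2.INTER_CUBIC))
s=r.get_state();print(s['clock'],s['tool_pos'].round(4),s['q'].round(2))
np.savez(f'{n}.npz',p=p,d=d,W=cloud(c,d))
E
python3 top.py t1
```

```text
4.6 [0.4453 0.189  0.0498] [-0.43  0.85 -0.1   2.12  0.43  0.18  0.55]
```

View pics/t1.png

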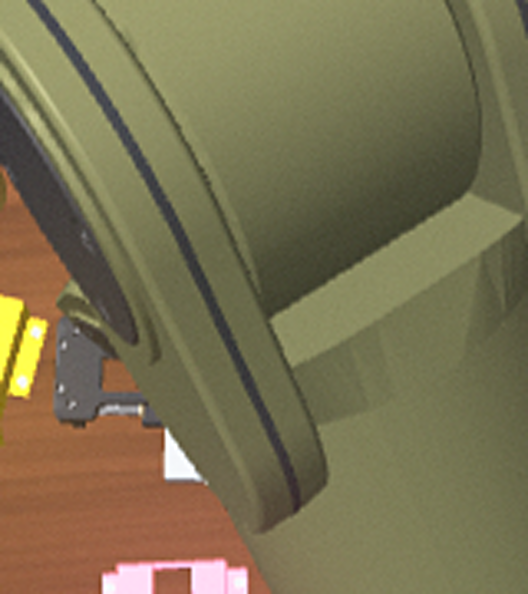

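The top view is blocked by the arm. All I can see is the tray's plain end at (185,455) in the crop, outside the sleeve. I'll lift, move back over the sleeve for joint margin, and start the turn.

>>> step_arm --pt "0 0 20 0 0 0 1" --pt "0 0 30 0 0 0 1" --pt "0 0 30 0 0 0 1" --pt "15 -1 10 0 0 0 1" --pt "20 -3 0 0 0 0 1" --pt "20 -2 0 0 0 0 1" --pt "20 -2 0 0 0 0 1" --pt "0 0 0 0 0 0 1" --pt "0 0 0 0 0 -0.1 1" --pt "0 0 0 0 0 -0.1 1" --pt "0 0 0 0 0 -0.1 1" --pt "0 0 0 0 0 -0.1 1" --pt "0 0 0 0 0 -0.1 1"

```text
clock: 5.9
tool_pos: [0.5194, 0.1803, 0.1396]
eef_rot: [0.299, 0.954, -0.0, -0.0]
contact_force: [1.2, 0.2, -4.8]
opening: 0.156
finger_force: 35.0
```

```bash
python3 look.py w2
```

```text
5.9 tcp [0.5194 0.1803 0.1396] tool y yaw 55.21 z [-0.001 -0.    -1.   ] q [-0.33  0.73 -0.14  1.88  0.18  0.54  0.37] F [ 1.2  0.2 -4.8]
```

View pics/w2.png

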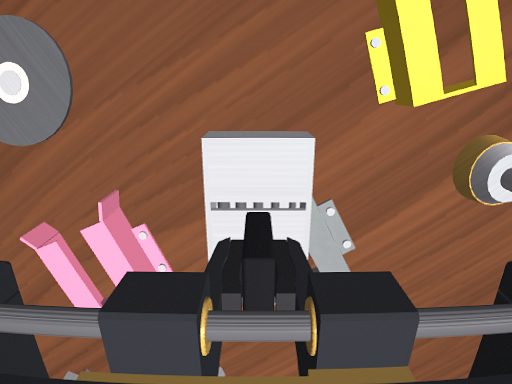

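The tray is level in the grip, with its plain end at (260,165) and drills under the cover. I'll turn on.

>>> step_arm --pt "0 0 0 0 0 -0.14 1" --pt "0 0 0 0 0 -0.14 1" --pt "0 0 0 0 0 -0.14 1" --pt "0 0 0 0 0 -0.14 1" --pt "0 0 0 0 0 -0.14 1" --pt "0 0 0 0 0 -0.14 1" --pt "0 0 0 0 0 -0.14 1" --pt "0 0 0 0 0 -0.14 1" --pt "0 0 0 0 0 -0.14 1" --pt "0 0 0 0 0 -0.14 1" --pt "0 0 0 0 0 -0.14 1" --pt "0 0 0 0 0 -0.14 1" --pt "0 0 0 0 0 -0.14 1" --pt "0 0 0 0 0 -0.14 1" --pt "0 0 0 0 0 -0.14 1" --pt "0 0 0 0 0 -0.14 1" --pt "0 0 0 0 0 -0.14 1" --pt "0 0 0 0 0 -0.14 1" --pt "0 0 0 0 0 -0.12 1" --pt "0 0 0 0 0 0 1"

```text
clock: 7.95
tool_pos: [0.5192, 0.181, 0.1392]
eef_rot: [0.999, -0.05, -0.001, 0.0]
contact_force: [0.3, 0.6, -4.8]
opening: 0.158
finger_force: 35.0
```

```bash
python3 look.py w3
```

```text
7.95 tcp [0.5192 0.181  0.1392] tool y yaw -95.7 z [-0.002 -0.    -1.   ] q [-0.74  0.82  0.57  1.91 -0.73  0.64 -1.37] F [ 0.3  0.6 -4.8]
```

>>> step_arm --pt "-20 1.8 0 0 0 -0.007 1" --pt "-20 1.7 0 0 0 0 1" --pt "-16 1.5 0 0 0 0 1" --pt "0 0 -30 0 0 0 1" --pt "0 0 -30 0 0 0 1" --pt "0 0 -15 0 0 0 1" --pt "0 0 0 0 0 0 1" --pt "0 0 0 0 0 0 1"

```text
clock: 8.8
tool_pos: [0.4644, 0.1855, 0.0651]
eef_rot: [0.999, -0.053, 0.0, -0.0]
contact_force: [0.6, 0.0, -4.7]
opening: 0.16
finger_force: 35.0
```

```bash
python3 look.py w4; python3 - <<'E'
from h import *
W=np.load('w4.npz')['W']
near=(W[...,0]>.47)&(W[...,0]<.66)&(abs(W[...,1]-.172)<.08)
for nm,lo,hi in(('roof',.034,.0395),('tray',.03,.05),('low',.02,.032)):
    m=near&(W[...,2]>lo)&(W[...,2]<hi)
    n,l,st,ce=cv2.connectedComponentsWithStats(m.astype(np.uint8))
    for i in range(1,n):
        if st[i,4]>300:
            P=W[l==i];rc=cv2.minAreaRect((P[:,:2]*1000).astype(np.float32));print(nm,st[i].tolist(),P[:,2].mean().round(4),np.round(rc[0],1),np.round(rc[1],1),round(rc[2],2),cv2.boxPoints(rc).round(1).tolist())
E
```

```text
8.8 tcp [0.4644 0.1855 0.0651] tool y yaw -96.11 z [ 0.  0. -1.] q [-0.68  0.87  0.35  2.08 -0.91  0.34 -1.25] F [ 0.6  0.  -4.7]
roof [174, 0, 60, 128, 4235] 0.0349 [560.7 203. ] [30.8 66.7] 76.26 [[524.5999755859375, 195.89999389648438], [589.4000244140625, 180.10000610351562], [596.7000122070312, 210.0], [531.9000244140625, 225.8000030517578]]
roof [285, 0, 60, 129, 4188] 0.0349 [554.6 148.5] [67.1 31. ] 1.1 [[520.7999877929688, 163.3000030517578], [521.2999877929688, 132.3000030517578], [588.4000244140625, 133.60000610351562], [587.7999877929688, 164.60000610351562]]
tray [174, 0, 60, 128, 4962] 0.0347 [560.6 203. ] [30.8 67. ] 76.38 [[524.5, 195.89999389648438], [589.5999755859375, 180.1999969482422], [596.7999877929688, 210.10000610351562], [531.7000122070312, 225.89999389648438]]
tray [285, 0, 60, 129, 4979] 0.0347 [554.7 148.4] [67.3 31. ] 1.03 [[520.7999877929688, 163.3000030517578], [521.2999877929688, 132.3000030517578], [588.5999755859375, 133.5], [588.0, 164.5]]
tray [202, 134, 113, 100, 9595] 0.0429 [494.6 183.1] [60.2 55.5] 83.82 [[463.79998779296875, 156.1999969482422], [519.0, 150.3000030517578], [525.5, 210.10000610351562], [470.29998779296875, 216.0]]
```

View pics/w4.png

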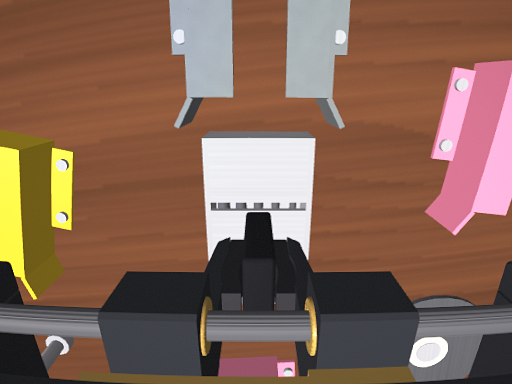

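The tray's plain end (260,140) faces the mouth. The wing tips at (176,127) and (343,127) and the slot at 233–287 are all centred on column ~260, as is the tray, so it's aligned. I'll lower and slide in.

>>> step_arm --pt "0 0 -8 0 0 0 1" --pt "0 0 -6 0 0 0 1" --pt "0 0 0 0 0 0 1" --pt "5 -0.5 0 0 0 0 1" --pt "10 -1.1 0 0 0 0 1" --pt "10 -1.1 0 0 0 0 1" --pt "10 -1.1 0 0 0 0 1" --pt "10 -1.1 0 0 0 0 1" --pt "10 -1.1 0 0 0 0 1" --pt "10 -1.1 0 0 0 0 1" --pt "10 -1.1 0 0 0 0 1" --pt "10 -1.1 0 0 0 0 1" --pt "5 -0.5 0 0 0 0 1" --pt "0 0 0 0 0 0 1"

```text
clock: 10.25
tool_pos: [0.555, 0.1755, 0.0507]
eef_rot: [0.999, -0.054, 0.001, 0.0]
contact_force: [0.6, 0.4, -5.2]
opening: 0.154
finger_force: 35.0
```

Free so far. I'll set it down to the bench and creep to the back wall.

>>> step_arm --pt "0 0 -1 0 0 0 1" --pt "3 -0.3 -0.5 0 0 0 1" --pt "3 -0.3 0 0 0 0 1" --pt "2 -0.2 0 0 0 0 1" --pt "2 -0.2 0 0 0 0 1" --pt "1 -0.1 0 0 0 0 1" --pt "0 0 0 0 0 0 1"

```text
clock: 10.95
tool_pos: [0.5653, 0.1746, 0.0493]
eef_rot: [0.999, -0.054, 0.0, 0.0]
contact_force: [0.3, -0.6, -5.3]
opening: 0.154
finger_force: 35.0
```

>>> step_arm --pt "2 -0.2 0 0 0 0 1" --pt "2 -0.2 0 0 0 0 1" --pt "1 -0.1 0 0 0 0 1" --pt "0 0 0 0 0 0 1"

```text
clock: 11.35
tool_pos: [0.5703, 0.1741, 0.0492]
eef_rot: [0.999, -0.054, 0.0, 0.0]
contact_force: [0.0, 0.3, -5.1]
opening: 0.159
finger_force: 35.0
```

>>> step_arm --pt "1 -0.1 0 0 0 0 1" --pt "1 -0.1 0 0 0 0 1" --pt "0 0 0 0 0 0 1"

```text
clock: 11.65
tool_pos: [0.5715, 0.1741, 0.0491]
eef_rot: [0.999, -0.054, -0.001, -0.0]
contact_force: [-1.2, 0.4, -5.1]
opening: 0.155
finger_force: 35.0
```

>>> step_arm --pt "1 -0.1 0 0 0 0 1" --pt "1 -0.1 0 0 0 0 1" --pt "0 0 0 0 0 0 1"

```text
clock: 11.95
tool_pos: [0.5716, 0.174, 0.0489]
eef_rot: [0.999, -0.054, -0.003, -0.0]
contact_force: [-6.1, 1.0, -2.0]
opening: 0.154
finger_force: 35.0
```

Back wall reached: Fx is -6 N and the TCP has stopped at x=571.6. I'll lower the last fraction, press lightly and let go.

>>> step_arm --pt "0 0 -0.5 0 0 0 1" --pt "1 -0.1 -0.5 0 0 0 1" --pt "0 0 0 0 0 0 1" --pt "0 0 0 0 0 0 1"

```text
clock: 12.35
tool_pos: [0.5715, 0.1742, 0.0485]
eef_rot: [0.999, -0.054, -0.004, -0.001]
contact_force: [-10.4, 1.3, 5.6]
opening: 0.155
finger_force: 35.0
```

>>> step_arm --pt "0 0 0 0 0 0 0.6" --pt "0 0 0 0 0 0 0.4" --pt "0 0 0 0 0 0 0.3" --pt "0 0 0 0 0 0 0.3" --pt "0 0 0 0 0 0 0.3" --pt "0 0 0 0 0 0 0.3" --pt "0 0 0 0 0 0 0.3" --pt "0 0 10 0 0 0 0.3" --pt "0 0 30 0 0 0 0.3" --pt "0 0 40 0 0 0 0.3" --pt "-20 0 40 0 0 0 0.3" --pt "-40 0 20 0 0 0 0.3" --pt "-40 0 0 0 0 0 0.3" --pt "0 0 0 0 0 0 0.3"

```text
clock: 13.75
tool_pos: [0.4687, 0.1736, 0.189]
eef_rot: [0.999, -0.054, -0.004, -0.0]
contact_force: [0.4, 0.3, -0.7]
opening: 0.701
finger_force: 0.0
```

```bash
python3 look.py w5; python3 - <<'E'
from h import *
W=np.load('w5.npz')['W']
near=(W[...,0]>.47)&(W[...,0]<.66)&(abs(W[...,1]-.172)<.08)
for nm,lo,hi in(('handle',.07,.09),('roof',.033,.04),('tray',.008,.031)):
    m=near&(W[...,2]>lo)&(W[...,2]<hi)
    n,l,st,ce=cv2.connectedComponentsWithStats(m.astype(np.uint8))
    for i in range(1,n):
        if st[i,4]>300:
            P=W[l==i];rc=cv2.minAreaRect((P[:,:2]*1000).astype(np.float32));print(nm,st[i].tolist(),P[:,2].mean().round(4),P[:,2].max().round(4),np.round(rc[0],1),np.round(rc[1],1),round(rc[2],2),cv2.boxPoints(rc).round(1).tolist())
E
```

```text
13.75 tcp [0.4687 0.1736 0.189 ] tool y yaw -96.2 z [-0.007  0.001 -1.   ] q [-0.82  0.7   0.64  2.01 -0.68  0.66 -1.42] F [ 0.4  0.3 -0.7]
handle [233, 37, 20, 51, 958] 0.0805 0.0834 [570.4 175. ] [14.3 36.1] 83.68 [[551.7000122070312, 169.89999389648438], [587.5, 166.0], [589.0999755859375, 180.10000610351562], [553.2000122070312, 184.10000610351562]]
roof [196, 0, 36, 117, 2836] 0.0347 0.0375 [577.9 200.5] [31.6 99.8] 78.94 [[525.9000244140625, 194.60000610351562], [623.7999877929688, 175.5], [629.7999877929688, 206.39999389648438], [531.9000244140625, 225.60000610351562]]
roof [262, 0, 35, 117, 2822] 0.0348 0.0373 [572.1 146.7] [30.4 99.9] 88.14 [[521.7000122070312, 133.10000610351562], [621.5999755859375, 129.89999389648438], [622.5, 160.3000030517578], [522.7000122070312, 163.5]]
tray [229, 0, 34, 41, 1252] 0.0267 0.0309 [609.3 170.3] [28.8 33.5] 84.53 [[591.2000122070312, 157.5], [624.5999755859375, 154.3000030517578], [627.2999877929688, 183.0], [594.0, 186.1999969482422]]
tray [214, 44, 64, 88, 2340] 0.0182 0.029 [551.2 177.2] [60.  79.6] 83.87 [[508.3999938964844, 151.60000610351562], [587.5999755859375, 143.10000610351562], [594.0, 202.8000030517578], [514.7999877929688, 211.3000030517578]]
```

View pics/w5.png

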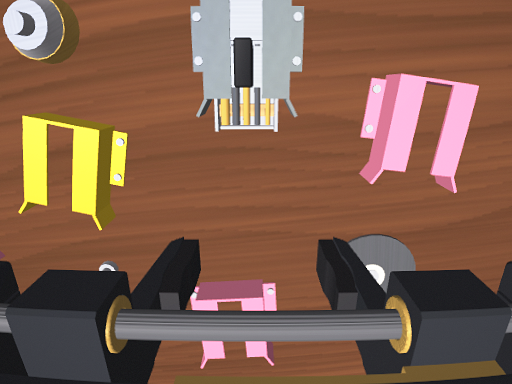

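The last view shows the drills sticking out of the mouth at (246,105), with the tray straight and the handle at (570.4, 175.0) mm, which matches fully home. Its height is the same as at the start, so it lies flat. The gripper is clear.

```bash
python3 -c "
from plant import r
print(r.finish_job())"
```

```text
the job is handed in; nothing more can be done
None
```

The back-to-front tray is turned end for end and fully home in its own sleeve, flat on the bench with its drills sticking out. I let go of it, never touched the other tray, and handed the job in at about 14 s; no verdict came back.

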